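Cap the syrup with its measuring cup and lift the medicine carrier

TASK

Push the measuring cup, mouth down as it stands, over the cap of the syrup bottle in the carrier until it is fully home, and let go of it. Then take the carrier by its handle, lift it straight up until it is about 10 cm above the desk, with bottle, cup and jar aboard, and finish while still holding it there, level and still. Keep the carrier and bottle from tipping on the way and leave the register, the carton and the pump bottle where they are.

Things in the scene. Friction and masses are not known exactly. Their poses are not given: they have to be found in the camera images.
- cup: White plastic measuring cup, 15 g, round, straight-sided, standing mouth down on the desk: outside diameter 40 mm, height 30 mm, closed flat top 3 mm thick, walls 2.5 mm, bore 35 mm wide and 27 mm deep. Origin: centre of its mouth rim (its underside as it stands); z points up through its closed top. Any yaw grips it alike.
- bottle: Amber syrup bottle, about 200 g, loose in one end pocket of the carrier (either end; the jar has the other), underside 4 mm above the desk. The taller container, with the narrower cap: body 54 mm diameter, 60 mm high, then shoulder and neck; white round cap 31 mm in diameter, 76 to 102 mm above the underside, top edge bevelled 4 mm. Origin: centre of its underside; z up.
- bottle_seat (a point): Point on the bottle's axis, 75 mm above its underside, where the centre of the cup's mouth rim lies when the cup is fully home (its closed top resting on the cap's top, the cup's top then 105 mm above the bottle's underside). The cup has about 2 mm of play all round on the cap and slides on freely.
- jar: White tablet jar of about 200 g, 54 mm body and 57 mm wide lid, 62 mm high, loose in the other end pocket of the carrier. Origin: centre of its underside; z up.
- carrier: Aluminium hand carrier, 300 g, loose, flat on the desk: open tray 66 mm (its x) by 226 mm (its y), floor 4 mm, walls 26 mm high, two square end pockets 58 mm wide centred 80 mm from the middle along +y and -y. Two thin rods 30 mm either side of the middle bear a level handle bar along its y. Origin: centre of its underside; z up.
- carrier_handle (a point): Middle of the carrier's grey handle bar, 108 mm above the carrier's underside. The bar is 12 mm thick (carrier x), 76 mm long (carrier y), 18 mm tall, flat-sided and free on both long sides. The loaded carrier weighs about 0.72 kg and balances within 10 mm of this point along the bar.
- register: Bystander: closed paper register with red covers, 205 x 155 x 21 mm, lying on the desk. Origin: centre of its underside.
- carton: Bystander: upright green medicine carton, 55 x 35 x 85 mm. Origin: centre of its underside.
- pump: Bystander: white hand-rub pump bottle with blue spout, 60 mm in diameter, 141 mm high. Origin: centre of its underside.
Things that resemble listed ones, but are neither listed nor needed, are in the scene too. What is shaped like the cup but red or yellow is not meant.

How it is judged (in metres and radians):
On the way, in this order (a step that is already met when the one before it is completed fails the run):
1. the cup sits fully home on the bottle's cap and is let go, with the bottle in the carrier on the desk (distance between cup and bottle_seat below 0.006 m and angle between the z axis of cup and the z axis of bottle, either way round below 0.12 rad and z of cup in the frame of bottle above 0.07 m and contact force between the fingers and cup below 0.05 N and height (world z) of carrier below 0.01 m and z of bottle in the frame of carrier between 0 and 0.012 m and x of bottle in the frame of carrier between -0.008 and 0.008 m and (y of bottle in the frame of carrier above 0.07 m or y of bottle in the frame of carrier below -0.07 m) and angle between the z axis of bottle and the z axis of carrier, either way round below 0.12 rad), for 0.2 s.
2. the carrier is lifted clear of the desk with the cup still on the bottle (distance between cup and bottle_seat below 0.006 m and angle between the z axis of cup and the z axis of bottle, either way round below 0.12 rad and z of cup in the frame of bottle above 0.07 m and height (world z) of carrier above 0.03 m and contact force between the fingers and carrier above 2 N), for 0.2 s.
At the end, for the whole second after the job is handed in: Fingers hold the carrier 70 to 140 mm above the desk, tilt under 0.10 rad, under 20 mm/s and 0.15 rad/s, touching no bystander; cup home on the cap (rim centre within 6 mm of the seat point, axes within 0.12 rad); bottle and jar in the end pockets (height (world z) of carrier between 0.07 and 0.14 m and angle between carrier's own z axis and vertical below 0.1 rad and linear speed of carrier below 0.02 m/s and angular speed of carrier below 0.15 rad/s and contact force between the fingers and carrier above 2 N and contact force between carrier and register below 0.2 N and contact force between carrier and carton below 0.2 N and contact force between carrier and pump below 0.2 N and distance between cup and bottle_seat below 0.006 m and angle between the z axis of cup and the z axis of bottle, either way round below 0.12 rad and z of cup in the frame of bottle above 0.07 m and z of bottle in the frame of carrier between 0 and 0.012 m and x of bottle in the frame of carrier between -0.008 and 0.008 m and (y of bottle in the frame of carrier above 0.07 m or y of bottle in the frame of carrier below -0.07 m) and angle between the z axis of each of bottle, jar and the z axis of carrier, either way round below 0.12 rad and z of jar in the frame of carrier between 0 and 0.012 m and x of jar in the frame of carrier between -0.008 and 0.008 m and (y of jar in the frame of carrier above 0.07 m or y of jar in the frame of carrier below -0.07 m)); the arm keeps its last pose, push and grip.
It fails at once if the carrier is tipped by more than 0.3 rad (angle between carrier's own z axis and vertical above 0.3 rad).
It fails at once if the bottle is tipped by more than 0.4 rad (angle between bottle's own z axis and vertical above 0.4 rad).
It fails at once if the register is moved by more than 30 mm (distance of register from where it was at the start of the episode above 0.03 m).
It fails at once if the carton is moved by more than 30 mm (distance of carton from where it was at the start of the episode above 0.03 m).
It fails at once if the pump is moved by more than 30 mm (distance of pump from where it was at the start of the episode above 0.03 m).
It also fails if it takes over 64 s, if anything falls off the work surface, if the arm or the gripper's body presses on something with over 40 N, if the wrist force passes 120 N, or if a joint passes its speed limit or range.

ROBOT

A 6-joint arm with a two-finger parallel gripper is mounted at the origin on the work surface. World frame = base frame: x ahead of the robot, y to its left, z up, the work surface at z = 0. Lengths are in m, angles in degrees, forces in N, time in s.
With the tool pointing down it reaches from about 0.4 to 0.825 m from the base axis. Payload 7 kg.
Tool frame: the origin (TCP) lies midway between the tips of the shut fingers; the grasp point (between the pads) lies ctrl.tcp_to_grasp behind it (ctrl.tcp_to_grasp is the distance from the TCP to the grasp point, in m); z points along the fingers, y is the line along which they close (so a half turn about z gives the same grasp; the last joint's range is limited). The gripper opens to 88 mm and grips with 3 to 60 N. Pads are 19 mm wide; open, the fingers measure 130 mm over their backs; the gripper's body (78 mm by 193 mm) begins 47 mm behind the grasp point.
Start: joints at [-53.509, 20.546, 0.682, 0, -70.136, -16.507], TCP at [0.231, -0.634, 0.227] pointing down, gripper open.
Joint ranges: [-176.03, 176.03], [-82.01, 121.73], [-58.28, 71.71], [-173.87, 95.51], [-174.79, -0.11], [-173.66, 173.66]. Speed limits (degrees/s): [136.94, 136.94, 172.46, 180, 180, 180].

INTERFACE

Orientations are given as [roll, pitch, yaw] about the fixed x, y, z axes, in that order (R = Rz(yaw) Ry(pitch) Rx(roll)).
In Python, from plant import ctrl, imaging, close_job gives the robot as it stands.
- The arm moves only by the shell command python3 -m crank 'ROWS'. ROWS is JSON, a list of rows, each a list of 3 entries, a list of its own where there are three numbers: the shift along the world's x, y, z in m, then the turn, a rotation vector about the world's x, y, z in degrees, then the opening, from -1 (shut) to 1 (fully open), so that 0 is half open. A call has 1 to 12 rows; each row shifts and turns the commanded pose from where the row before left it; what a row does not reach is not made up. A row lasts 1/10 s, in which the tool goes at most 50 mm and 8.59 degrees, less where a joint would pass 70% of its speed; a pose out of reach is approached as far as the arm can. A call is refused whole if a number of a shift passes 0.05 or a number of a turn 8.59, either way. A call with a gripper value outside its range is refused whole. The fingers move at their own pace and stop on an object; the grip force is fixed at half the most. Time passes only in rows, so rows that do not move let the fingers close. It gives the time, the measured TCP pose, the force, the opening and the grip force at its end, in the units of the state.
- ctrl.get_obs(): the state, without advancing time (a new reading comes with each control period).
- imaging.snapshot(name): name is "scene" or "side" or "wrist"; returns (picture, depth): 400x640x3 uint8, blue, green, red; 400x640 float32, m along the optical axis (not along the pixel's ray), 0 where there is no reading.
- imaging.camera_model(name): a dict with "mtx" (3x3 intrinsics, pixels), "R" (3x3) and "t" (3): a world point X has camera coordinates R X + t. Camera axes: x right, y down, z forward; pixel columns grow to the right and rows downward; lengths in m; the calibration is good to about 2 mm. A picture is of the moment at which its call begins: read the wrist's pose just before it. camera_model takes no time and is no camera call; for the wrist camera it gives the pose at the moment of the call.
- close_job(): hands the job in; it is judged then, once.
The state is a dict: "clock": time; "joint_pos": joint angles; "qvel": joint speeds; "tau": joint torques, N m; "tool_pos": TCP position; "orientation": TCP orientation; "force": force on the tool from outside, world axes, zero at the start; "moment": the same for the moment, N m; "opening": finger opening in m; "gripper_force": force on a finger pad.
Only numpy, scipy, OpenCV 4.12 (cv2) and the standard library are available. Lean on these libraries where they do the work, as an engineer would, in place of code of your own. Each camera call takes 0.05 s, during which the arm holds its last target. There are 200 camera calls.

## Working session

There is one attempt and no reset: what is moved stays moved. The work goes in short steps, Python scripts to look and compute and a shell command to move; the robot and the scene stay as the last step left them, time stands still between calls to the robot, and variables do not carry over. Pictures are saved under pics/ and viewed, at most 10 in all, crops included, and the job is handed in when it is done.

```bash
mkdir -p pics; ls
python3 - <<'E'
from plant import ctrl, imaging
import cv2, numpy as np
print(ctrl.get_obs(), ctrl.tcp_to_grasp)
for n in ("scene","side"):
    p,d=imaging.snapshot(n); cv2.imwrite(f"pics/{n}0.png",p); np.save(f"{n}_d.npy",d)
    m=imaging.camera_model(n); print(n,m)
    np.savez(f"{n}_m.npz",**m)
E
```

```text
pics
{'clock': 0.0, 'joint_pos': array([-5.35096026e+01,  2.05901245e+01,  6.34270951e-01, -2.14347507e-02,
       -7.01385445e+01, -1.65072246e+01]), 'qvel': array([ 0.00203988, -0.1206625 , -0.09780967, -0.01236308,  0.0881302 ,
       -0.02766915]), 'tau': array([ 1.42976420e-03, -5.82725823e+01,  2.93052900e+01,  6.99705496e+00,
        6.90956818e-03, -1.80312009e-04]), 'tool_pos': array([ 0.23048517, -0.63389037,  0.22563715]), 'orientation': array([ 1.79903767e+02, -7.50494857e-03, -1.60024120e+02]), 'force': array([ 0.4671685 , -0.03220505,  0.08621256]), 'moment': array([ 0.06879814, -0.01181105,  0.00331199]), 'gripper_force': 0.0, 'opening': 0.08787004395138741} 0.0188
scene {'mtx': array([[405.28702033,   0.        , 316.26167156],
       [  0.        , 405.28702033, 199.25647612],
       [  0.        ,   0.        ,   1.        ]]), 'R': array([[ 0.83829075,  0.54515408, -0.00869723],
       [ 0.46354552, -0.72101688, -0.51503418],
       [-0.28704384,  0.42771683, -0.85712552]]), 't': array([-0.52929192, -0.23045482,  1.25886631])}
side {'mtx': array([[397.70234038,   0.        , 320.38748088],
       [  0.        , 397.70234038, 203.28107487],
       [  0.        ,   0.        ,   1.        ]]), 'R': array([[ 0.99618607, -0.0852428 , -0.01862712],
       [-0.06989629, -0.65182803, -0.75513888],
       [ 0.05222847,  0.7535608 , -0.65530017]]), 't': array([-0.61805564,  0.11877743,  1.06760701])}
```

View pics/scene0.png

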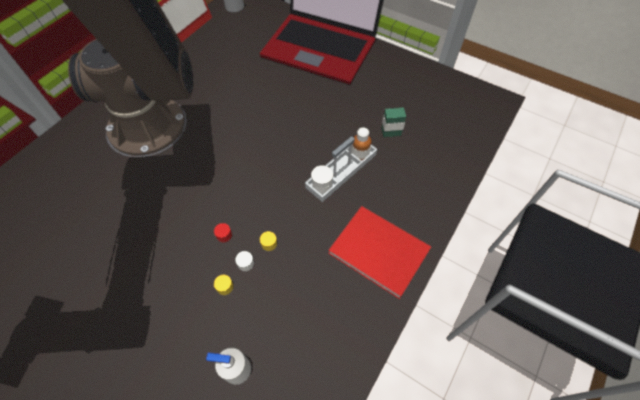

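View pics/side0.png

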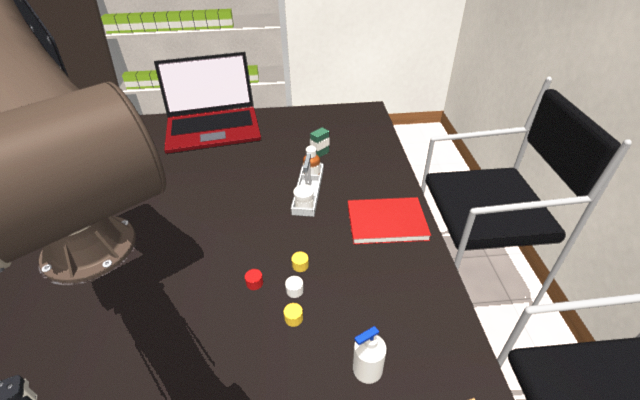

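The scene view shows four cups: red (222,232), yellow (268,240), white (244,260) and yellow (222,284). The white one at (244,260) is the cup meant, by its colour and size. The carrier holds the jar at (321,178) and the bottle at (363,138). The side view agrees: white cup (294,286), jar (304,194), bottle cap (311,151).

```bash
cat > h.py <<'E'
import numpy as np, cv2
def world(d,m):
    v,u=np.mgrid[:d.shape[0],:d.shape[1]]
    K=m["mtx"]; c=np.stack([(u-K[0,2])/K[0,0]*d,(v-K[1,2])/K[1,1]*d,d],-1)
    return (c-m["t"])@m["R"]
def ray(u,v,z,m):
    r=np.array([(u-m["mtx"][0,2])/m["mtx"][0,0],(v-m["mtx"][1,2])/m["mtx"][1,1],1])@m["R"]
    o=-m["R"].T@m["t"]; return o+r*(z-o[2])/r[2]
def circ(P):
    c,r=cv2.minEnclosingCircle(P[:,:2].astype(np.float32)); return np.round(c,4),round(r,4)
E
python3 - <<'E'
from h import *
for n,rois in (("scene",dict(cup=(234,249,256,272),jar=(308,164,334,192),cap=(354,124,372,148),carr=(295,125,385,205),carton=(378,100,410,140),pump=(205,345,255,388))),
          ("side",dict(cup=(284,276,305,298),jar=(290,184,317,206),cap=(303,143,319,158),carr=(285,140,330,220),carton=(305,125,335,158),pump=(350,325,390,385)))):
    p=cv2.imread(f"pics/{n}0.png").astype(int); d=np.load(f"{n}_d.npy"); m=dict(np.load(f"{n}_m.npz")); W=world(d,m)
    white=(p.min(2)>110)&(p.max(2)-p.min(2)<45)
    for k,(a,b,c,e) in rois.items():
        w=W[b:e,a:c].reshape(-1,3); wh=white[b:e,a:c].ravel(); ok=d[b:e,a:c].ravel()>0
        if k in("cup","jar","cap"):
            s=w[wh&ok]; zt=np.percentile(s[:,2],90); t=s[s[:,2]>zt-.008]; print(n,k,"ztop",zt.round(4),len(t),"mean",t.mean(0).round(4),circ(t),(t.min(0)+t.max(0))[:2]/2)
            if k=="cup":
                ys,xs=np.nonzero(white[b:e,a:c]); print(" px centroid",xs.mean()+a,ys.mean()+b,"ray z.018",ray(xs.mean()+a,ys.mean()+b,.018,m).round(4))
        elif k=="carr":
            s=w[ok&(w[:,2]>.012)&(w[:,2]<.032)]; (cx,cy),(sw,sh),an=cv2.minAreaRect(s[:,:2].astype(np.float32)); print(n,k,len(s),cx,cy,sw,sh,an)
            s=w[ok&(w[:,2]>.095)&(w[:,2]<.112)]; print(" hi pts",s.shape, s.mean(0))
            mu=s[:,:2].mean(0); 
        else:
            s=w[ok&(w[:,2]>.02)]; print(n,k,s.min(0).round(3),s.max(0).round(3))
    if n=="scene":
        q=np.hstack([cv2.resize(p[205:305,190:290].astype(np.uint8),(400,400),interpolation=2),cv2.resize(p[110:210,295:395].astype(np.uint8),(400,400),interpolation=2)]); cv2.imwrite("pics/crop.png",q)
E
```

```text
scene cup ztop 0.0311 208 mean [ 0.5462 -0.1937  0.029 ] (array([ 0.5453, -0.1936]), 0.0205) [ 0.54522187 -0.19322951]
 px centroid 243.89198606271776 260.0 ray z.018 [ 0.5427 -0.1926  0.018 ]
scene jar ztop 0.0671 313 mean [0.5853 0.0997 0.0654] (array([0.5851, 0.1019]), 0.0293) [0.58511238 0.10123184]
scene cap ztop 0.1072 85 mean [0.6177 0.255  0.1045] (array([0.6175, 0.2563]), 0.0159) [0.61733805 0.25598725]
scene carr 622 0.6104450821876526 0.22017592191696167 0.3134741485118866 0.06769821047782898 77.60639190673828
 hi pts (154, 3) [0.61255114 0.22288608 0.10479485]
scene carton [0.619 0.351 0.02 ] [0.686 0.413 0.089]
scene pump [ 0.651 -0.429  0.02 ] [ 0.714 -0.37   0.144]
side cup ztop 0.031 210 mean [ 0.5421 -0.1981  0.0294] (array([ 0.5427, -0.1965]), 0.0207) [ 0.5422601  -0.19705401]
 px centroid 293.84104046242777 286.28323699421964 ray z.018 [ 0.5412 -0.1964  0.018 ]
side jar ztop 0.0667 224 mean [0.581  0.0949 0.0654] (array([0.5832, 0.0975]), 0.0306) [0.58173034 0.09753967]
side cap ztop 0.1151 28 mean [0.6054 0.2096 0.1147] (array([0.612 , 0.2223]), 0.0357) [0.61064711 0.22227124]
side carr 485 0.6101279854774475 0.22828158736228943 0.341071754693985 0.0688377246260643 77.19527435302734
 hi pts (87, 3) [0.60827885 0.21990863 0.10444841]
side carton [0.595 0.189 0.02 ] [0.684 0.409 0.121]
side pump [ 0.649 -0.433  0.02 ] [ 0.71  -0.383  0.144]
```

View pics/crop.png

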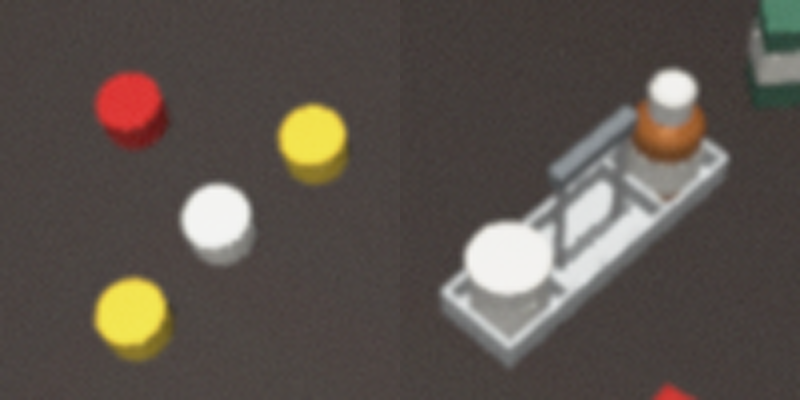

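The crop shows the white cup, plain and closed on top, among one red and two yellow lookalikes. In the carrier, the bottle (amber, narrow cap) is in the far pocket and the jar in the near one. I'm moving above the cup and turning toward the placing yaw.

```bash
python3 -m crank '[[[0.026,0.0366,-0.002],[0,0,4.83],0.3],[[0.026,0.0366,-0.002],[0,0,4.83],0.3],[[0.026,0.0366,-0.002],[0,0,4.83],0.3],[[0.026,0.0366,-0.002],[0,0,4.83],0.3],[[0.026,0.0366,-0.002],[0,0,4.83],0.3],[[0.026,0.0366,-0.002],[0,0,4.83],0.3],[[0.026,0.0366,-0.002],[0,0,4.83],0.3],[[0.026,0.0366,-0.002],[0,0,4.83],0.3],[[0.026,0.0366,-0.002],[0,0,4.83],0.3],[[0.026,0.0366,-0.002],[0,0,4.83],0.3],[[0.026,0.0366,-0.002],[0,0,4.83],0.3],[[0.026,0.0366,-0.002],[0,0,4.87],0.3]]'
python3 -m crank '[[[0,0,0],[0,0,0],0.3],[[0,0,0],[0,0,0],0.3],[[0,0,0],[0,0,0],0.3]]'
python3 - <<'E'
from plant import ctrl, imaging
from h import *
o=ctrl.get_obs(); m=imaging.camera_model("wrist"); p,d=imaging.snapshot("wrist"); np.savez("w1.npz",d=d,**m); cv2.imwrite("pics/w1.png",p)
print(o["tool_pos"],o["orientation"],o["opening"],o["joint_pos"])
ms=dict(np.load("scene_m.npz")); c=ray(243.2,258.5,.028,ms)
for n,u,v in(("red",222,231),("y1",268,239.5),("y2",222,283)):
    q=ray(u,v,.025,ms)-c; print(n,q[:2].round(4),np.hypot(*q[:2]),np.degrees(np.arctan2(q[1],q[0])))
E
```

```text
clock: 1.3
tool_pos: [0.5433, -0.1934, 0.2024]
orientation: [180.0, 0.0, -101.8]
force: [0.3, -0.6, -0.5]
opening: 0.0569
gripper_force: 0.0
clock: 1.6
tool_pos: [0.5421, -0.1954, 0.2023]
orientation: [180.0, -0.0, -102.1]
force: [-0.2, -0.1, 0.5]
opening: 0.0569
gripper_force: 0.0
[ 0.54211722 -0.19543039  0.20229721] [ 1.79955885e+02 -5.17842651e-03 -1.02057818e+02] 0.05691833541496767 [-3.85913805e-01  1.23317984e+01 -1.40731060e+01 -4.30065122e-03
 -6.36393462e+01 -1.16699953e+01]
red [-0.0941  0.0308] 0.09901337910913996 161.88284041571552
y1 [0.0195 0.0755] 0.07792924458720567 75.51134512436091
y2 [-0.0047 -0.0762] 0.07636208082170395 -93.52704484522643
```

View pics/w1.png

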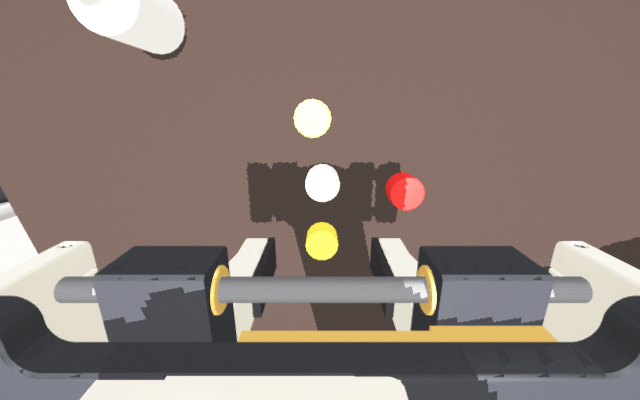

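The wrist view shows the white cup at (322,183), red at (405,191), and yellows at (312,118) and (322,241). The fingers have free room on both sides of the cup along the closing direction. Next I refine the cup position.

```bash
cat >> h.py <<'E'
def top(p,d,m,uv,r,zmin,zmax,minval=150):
    W=world(d,m); p=p.astype(int); v,u=np.mgrid[:400,:640]
    k=(p.min(2)>minval)&(p.max(2)-p.min(2)<60)&(d>0)&(np.hypot(u-uv[0],v-uv[1])<r)&(W[...,2]>zmin)&(W[...,2]<zmax)
    mk=cv2.findContours(k.astype(np.uint8),0,1)[0]; c=max(mk,key=cv2.contourArea)
    (eu,ev),ax,_=cv2.fitEllipse(c); z=np.median(W[k][:,2])
    return dict(n=int(k.sum()),px=(round(eu,1),round(ev,1)),ax=np.round(ax,1),z=z.round(4),ray=ray(eu,ev,z,m).round(4),circ=circ(W[k]))
E
python3 - <<'E'
from h import *
f=dict(np.load("w1.npz")); d=f.pop("d"); p=cv2.imread("pics/w1.png")
print(top(p,d,f,(322,183),30,.02,.045)); print(f["R"].round(3), (-f["R"].T@f["t"]).round(4))
E
```

```text
{'n': 927, 'px': (321.6, 183.6), 'ax': array([33.4, 33.7]), 'z': np.float64(0.0301), 'ray': array([ 0.5427, -0.1947,  0.0301]), 'circ': (array([ 0.543 , -0.1933]), 0.0204)}
[[-0.978  0.209  0.001]
 [ 0.2    0.933  0.299]
 [ 0.062  0.293 -0.954]] [ 0.5247 -0.274   0.3607]
```

```bash
python3 -m crank '[[[0.0006,0.0007,-0.02],[0,0,0],0.35],[[0,0,-0.02],[0,0,0],0.35],[[0,0,-0.025],[0,0,0],0.35],[[0,0,-0.025],[0,0,0],0.35],[[0,0,-0.025],[0,0,0],0.35],[[0,0,-0.025],[0,0,0],0.35],[[0,0,-0.02],[0,0,0],0.35],[[0,0,-0.02],[0,0,0],0.35],[[0,0,-0.01],[0,0,0],0.35],[[0,0,-0.004],[0,0,0],0.35],[[0,0,0],[0,0,0],0.35],[[0,0,0],[0,0,0],0.35]]'
python3 -m crank '[[[0,0,0],[0,0,0],0.1],[[0,0,0],[0,0,0],-0.05],[[0,0,0],[0,0,0],-1],[[0,0,0],[0,0,0],-1],[[0,0,0],[0,0,0],-1],[[0,0,0],[0,0,0],-1],[[0,0,0],[0,0,0],-1]]'
```

```text
clock: 2.85
tool_pos: [0.5438, -0.1947, 0.0095]
orientation: [-179.9, 0.0, -102.0]
force: [-0.6, -0.1, 0.3]
opening: 0.0593
gripper_force: 0.0
clock: 3.55
tool_pos: [0.5436, -0.1944, 0.009]
orientation: [-180.0, 0.0, -102.0]
force: [-0.3, 1.9, 5.1]
opening: 0.0396
gripper_force: 30.0
```

```bash
python3 -m crank '[[[0,0,0.01],[0,0,0],-1],[[0,0,0.02],[0,0,0],-1],[[0,0,0.03],[0,0,0],-1],[[0,0,0.04],[0,0,0],-1],[[0,0,0.04],[0,0,0],-1],[[0,0.01,0.04],[0,0,0],-1],[[0.005,0.03,0.02],[0,0,0],-1],[[0.005,0.03,0],[0,0,0],-1],[[0.005,0.03,0],[0,0,0],-1],[[0.006,0.035,0],[0,0,0],-1],[[0.006,0.035,0],[0,0,0],-1],[[0.006,0.035,0],[0,0,0],-1]]'
python3 -m crank '[[[0.006,0.035,0],[0,0,0],-1],[[0.006,0.035,0],[0,0,0],-1],[[0.006,0.035,0],[0,0,0],-1],[[0.006,0.035,0],[0,0,0],-1],[[0.006,0.035,0],[0,0,0],-1],[[0.006,0.03,0],[0,0,0],-1],[[0.005,0.02,0],[0,0,0],-1],[[0.004,0.014,0],[0,0,0],-1],[[0,0,0],[0,0,0],-1],[[0,0,0],[0,0,0],-1],[[0,0,0],[0,0,0],-1],[[0,0,0],[0,0,0],-1]]'
python3 - <<'E'
from plant import ctrl, imaging
from h import *
o=ctrl.get_obs(); m=imaging.camera_model("wrist"); p,d=imaging.snapshot("wrist"); np.savez("w2.npz",d=d,**m); cv2.imwrite("pics/w2.png",p)
print(o["tool_pos"],o["orientation"],o["opening"])
E
```

```text
clock: 4.75
tool_pos: [0.5761, 0.0119, 0.2092]
orientation: [-180.0, 0.0, -102.0]
force: [0.8, -0.1, -0.4]
opening: 0.0397
gripper_force: 30.0
clock: 5.95
tool_pos: [0.6213, 0.2486, 0.2089]
orientation: [-180.0, 0.0, -102.1]
force: [-0.4, -0.3, 0.3]
opening: 0.0394
gripper_force: 30.0
[0.62125549 0.24856894 0.2088862 ] [-1.79993978e+02  9.08870893e-03 -1.02074134e+02] 0.03939793525738772
```

View pics/w2.png

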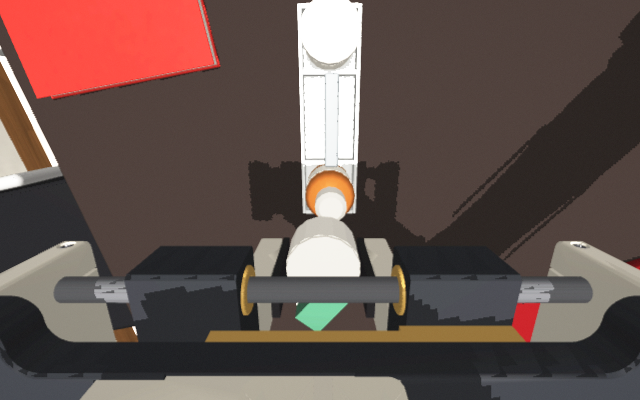

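The cap is at (331,203), partly behind the held cup at (322,250); the carrier runs up the image, with the jar at (330,30). I'm shifting +y so that the whole cap shows.

```bash
python3 -m crank '[[[0,0.02,0.005],[0,0,0],-1],[[0,0.02,0.005],[0,0,0],-1],[[0,0,0],[0,0,0],-1],[[0,0,0],[0,0,0],-1],[[0,0,0],[0,0,0],-1]]'
python3 - <<'E'
from plant import ctrl, imaging
from h import *
o=ctrl.get_obs(); m=imaging.camera_model("wrist"); p,d=imaging.snapshot("wrist"); np.savez("w3.npz",d=d,**m); cv2.imwrite("pics/w3.png",p)
print(o["tool_pos"],o["orientation"])
K=m["mtx"]; q=m["R"]@np.array([.618,.255,.106])+m["t"]; uv=(K@(q/q[2]))[:2]; print(uv)
print(top(p,d,m,uv,30,.098,.115))
W=world(d,m); v,u=np.mgrid[:400,:640]
pts=lambda zl,zh,c,r: W[(d>0)&(W[...,2]>zl)&(W[...,2]<zh)&(np.hypot(W[...,0]-c[0],W[...,1]-c[1])<r)]
s=pts(.112,.122,(.6,.177),.06); print("bar",len(s),cv2.minAreaRect(s[:,:2].astype(np.float32)),s[:,2].mean())
s=pts(.058,.075,(.584,.1),.045); print("jar",len(s),circ(s),s[:,2].mean())
h=W[(W[...,2]>.2)&(d>0)&(abs(u-322)<32)&(v>215)&(v<275)]
print("cup pts",len(h),h.min(0).round(4),h.max(0).round(4)); cv2.imwrite("pics/w3c.png",cv2.resize(p[160:300,240:420],(720,560)))
E
```

```text
clock: 6.5
tool_pos: [0.6211, 0.2899, 0.2184]
orientation: [180.0, -0.0, -102.0]
force: [-0.3, -0.1, -0.1]
opening: 0.0399
gripper_force: 30.0
[0.62107535 0.28985954 0.21838108] [ 1.79985720e+02 -1.48157990e-02 -1.01990189e+02]
[317.34646806 161.88029581]
{'n': 811, 'px': (320.9, 163.1), 'ax': array([31. , 31.6]), 'z': np.float64(0.1057), 'ray': array([0.615 , 0.2568, 0.1057]), 'circ': (array([0.6152, 0.2578]), 0.0154)}
bar 1428 ((0.5990020632743835, 0.17944099009037018), (0.07472115010023117, 0.011455339379608631), 78.24483489990234) 0.11695078542646063
jar 750 (array([0.5851, 0.1146]), 0.0249) 0.06539271680800988
cup pts 3310 [0.6008 0.2703 0.2081] [0.6385 0.2968 0.2414]
```

View pics/w3c.png

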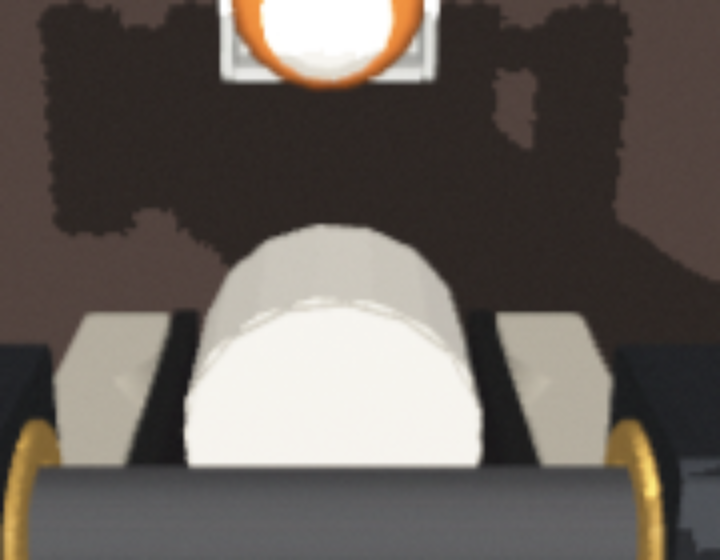

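The crop shows the cup held upright and square between the pads, with the cap ahead of it. Now the in-hand offset of the cup relative to the cap, in the same camera frame.

Run:
```python
from h import *
from scipy.optimize import least_squares
f=dict(np.load("w3.npz")); d=f.pop("d"); W=world(d,f); v,u=np.mgrid[:400,:640]
def fit(k,R,vmax):
    c=max(cv2.findContours(k.astype(np.uint8),0,1)[0],key=cv2.contourArea)[:,0]; c=c[c[:,1]<vmax]
    P=W[c[:,1],c[:,0]]; s=least_squares(lambda x:np.hypot(P[:,0]-x[0],P[:,1]-x[1])-x[2],[*P[:,:2].mean(0),R],loss="soft_l1",f_scale=.0005)
    return s.x.round(4),len(P),P[:,2].mean().round(4)
near=lambda c,r:np.hypot(W[...,0]-c[0],W[...,1]-c[1])<r
print("cap",fit((d>0)&(W[...,2]>.1005)&(W[...,2]<.112)&near((.615,.257),.02),.015,400))
k=(d>0)&(W[...,2]>.235)&(W[...,2]<.245)&(abs(u-322)<36)&(v>210)&(v<275)
print("cup ztop",np.median(W[k][:,2]),fit(k,.02,268))
a=np.radians(78.2); e=np.array([np.cos(a),np.sin(a)])
for r in((.206,.225),(.225,.245)):
    k=(d>0)&(W[...,2]>r[0])&(W[...,2]<r[1])&(abs(u-322)<32)&(v>210)&(v<275); q=W[k][:,:2]
    print("front edge along e -> centre proj",np.percentile(q@e,.5)+.02,"lateral", np.percentile(q@[e[1],-e[0]],[.5,99.5]).mean())
print("tcp proj",np.array([.6211,.2899])@e,np.array([.6211,.2899])@[e[1],-e[0]],"cap proj",np.array([.615,.2570])@e,np.array([.615,.2570])@[e[1],-e[0]])
```

```text
cap (array([0.6153, 0.2577, 0.0149]), 89, np.float64(0.1026))
cup ztop 0.23939081545874175 (array([0.6205, 0.2899, 0.0193]), 110, np.float64(0.2367))
front edge along e -> centre proj 0.4112193566158309 lateral 0.5485171994224185
front edge along e -> centre proj 0.4113894291331693 lateral 0.5483233502488145
tcp proj 0.4107861538009484 0.5486911297309476 cap proj 0.37733399079445407 0.5494479587650962
```

```bash
python3 -m crank '[[[-0.003,-0.016,0],[0,0,0],-1],[[-0.002,-0.0165,0],[0,0,0],-1],[[0,0,-0.02],[0,0,0],-1],[[0,0,-0.03],[0,0,0],-1],[[0,0,-0.03],[0,0,0],-1],[[0,0,-0.013],[0,0,0],-1],[[0,0,0],[0,0,0],-1],[[0,0,0],[0,0,0],-1],[[0,0,0],[0,0,0],-1]]'
python3 - <<'E'
from plant import ctrl, imaging
from h import *
o=ctrl.get_obs(); print(o["tool_pos"],o["force"])
q=[]
for n,(a,b,c,e) in (("scene",(325,95,405,155)),("side",(272,110,352,170))):
    p,d=imaging.snapshot(n); q.append(cv2.resize(p[b:e,a:c],(400,300),interpolation=2))
cv2.imwrite("pics/pre.png",np.hstack(q))
E
```

```text
clock: 7.45
tool_pos: [0.6172, 0.2574, 0.1275]
orientation: [-179.9, 0.1, -102.0]
force: [0.7, 0.5, 0.8]
opening: 0.04
gripper_force: 30.0
[0.61722927 0.25739621 0.12746044] [0.6924726  0.50253385 0.80173471]
```

View pics/pre.png

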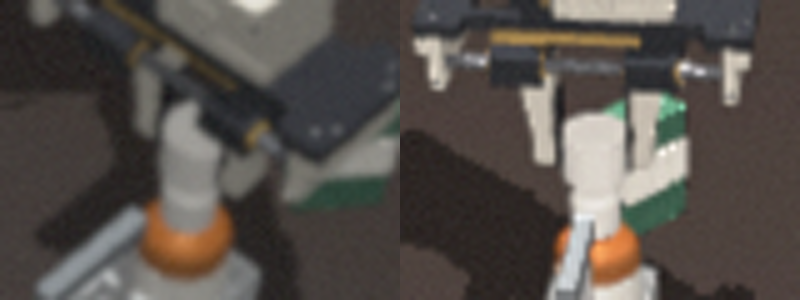

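The cup sits centred above the cap in both views: scene pane (190,150) over (189,190), side pane (595,150) over about (597,200). Lowering with an eye on the force.

```bash
python3 -m crank '[[[-0.001,0,-0.005],[0,0,0],-1],[[0,0,-0.005],[0,0,0],-1],[[0,0,-0.003],[0,0,0],-1],[[0,0,-0.003],[0,0,0],-1]]'
python3 -m crank '[[[0,0,-0.003],[0,0,0],-1],[[0,0,-0.003],[0,0,0],-1]]'
```

```text
clock: 7.95
tool_pos: [0.6151, 0.257, 0.1091]
orientation: [180.0, -0.0, -102.0]
force: [0.4, 0.1, 0.0]
opening: 0.0395
gripper_force: 30.0
clock: 8.15
tool_pos: [0.6153, 0.257, 0.1032]
orientation: [180.0, -0.0, -102.0]
force: [0.6, -1.4, -1.0]
opening: 0.0396
gripper_force: 30.0
```

```bash
python3 -m crank '[[[0,0,-0.003],[0,0,0],-1],[[0,0,-0.003],[0,0,0],-1],[[0,0,-0.003],[0,0,0],-1],[[0,0,-0.002],[0,0,0],-1]]'
python3 -m crank '[[[0,0,-0.001],[0,0,0],-1],[[0,0,-0.001],[0,0,0],-1],[[0,0,-0.0005],[0,0,0],-1],[[0,0,0],[0,0,0],-1]]'
```

```text
clock: 8.55
tool_pos: [0.6152, 0.257, 0.0922]
orientation: [180.0, -0.0, -102.0]
force: [-0.9, 0.3, -0.2]
opening: 0.0399
gripper_force: 30.0
clock: 8.95
tool_pos: [0.6153, 0.2571, 0.0901]
orientation: [-180.0, 0.0, -102.0]
force: [0.1, 0.1, -0.3]
opening: 0.0391
gripper_force: 30.0
```

```bash
python3 -m crank '[[[0,0,-0.001],[0,0,0],-1],[[0,0,-0.001],[0,0,0],-1],[[0,0,0],[0,0,0],-1]]'
```

```text
clock: 9.25
tool_pos: [0.6153, 0.2571, 0.0881]
orientation: [-180.0, 0.0, -102.0]
force: [0.5, 0.5, -0.1]
opening: 0.0394
gripper_force: 30.0
```

```bash
python3 -m crank '[[[0,0,-0.001],[0,0,0],-1],[[0,0,0],[0,0,0],-1]]'; python3 -m crank '[[[0,0,-0.001],[0,0,0],-1],[[0,0,0],[0,0,0],-1]]'
```

```text
clock: 9.45
tool_pos: [0.6156, 0.2572, 0.0881]
orientation: [-179.9, 0.0, -102.0]
force: [-2.6, -0.5, 5.7]
opening: 0.0395
gripper_force: 30.0
clock: 9.65
tool_pos: [0.616, 0.2573, 0.0881]
orientation: [-179.9, 0.1, -102.0]
force: [-4.2, -0.6, 12.1]
opening: 0.0396
gripper_force: 30.0
```

The cup is fully home: hard contact at TCP z = 0.088, as predicted. Releasing and rising, then a check.

```bash
python3 -m crank '[[[0,0,0.001],[0,0,0],-1],[[0,0,0.001],[0,0,0],-0.05],[[0,0,0],[0,0,0],0.1],[[0,0,0],[0,0,0],0.3],[[0,0,0],[0,0,0],0.4],[[0,0,0],[0,0,0],0.4]]'
python3 -m crank '[[[0,0,0.005],[0,0,0],0.4],[[0,0,0.01],[0,0,0],0.4],[[0,0,0.02],[0,0,0],0.4],[[0,0,0.03],[0,0,0],0.4],[[0,0,0.03],[0,0,0],0.4],[[0,0,0.02],[0,0,0],0.4],[[0,0.01,0],[0,0,0],0.4],[[0,0.02,0],[0,0,0],0.4],[[0,0,0],[0,0,0],0.4],[[0,0,0],[0,0,0],0.4]]'
python3 - <<'E'
from plant import ctrl, imaging
from h import *
o=ctrl.get_obs(); m=imaging.camera_model("wrist"); p,d=imaging.snapshot("wrist"); np.savez("w4.npz",d=d,**m); cv2.imwrite("pics/w4.png",p)
print(o["tool_pos"],o["opening"])
W=world(d,m)
pts=lambda zl,zh,c,r: W[(d>0)&(W[...,2]>zl)&(W[...,2]<zh)&(np.hypot(W[...,0]-c[0],W[...,1]-c[1])<r)]
s=pts(.112,.122,(.599,.179),.037); print("bar",len(s),cv2.minAreaRect(s[:,:2].astype(np.float32)),s[:,2].mean())
s=pts(.1,.125,(.6155,.257),.03); t=s[s[:,2]>.105]; print("cup",len(s),circ(t),np.percentile(s[:,2],[5,50,95]))
P=t-t.mean(0); n=np.linalg.svd(P[np.abs(P[:,2])<.003],full_matrices=False)[2][2]; print("normal",n.round(3))
E
```

```text
clock: 10.25
tool_pos: [0.6152, 0.257, 0.0878]
orientation: [180.0, -0.0, -102.0]
force: [-0.3, -0.6, -0.4]
opening: 0.0604
gripper_force: 0.0
clock: 11.25
tool_pos: [0.6146, 0.288, 0.2018]
orientation: [179.9, -0.1, -101.9]
force: [0.1, -0.1, 0.1]
opening: 0.0612
gripper_force: 0.0
[0.61463388 0.28801632 0.201805  ] 0.06123486036329303
bar 1617 ((0.5986108183860779, 0.17890329658985138), (0.07343252003192902, 0.011921265162527561), 78.24504852294922) 0.11693593059467287
cup 1644 (array([0.615 , 0.2583]), 0.0203) [0.10755796 0.10916795 0.11025072]
normal [-0.    -0.006  1.   ]
```

View pics/w4.png

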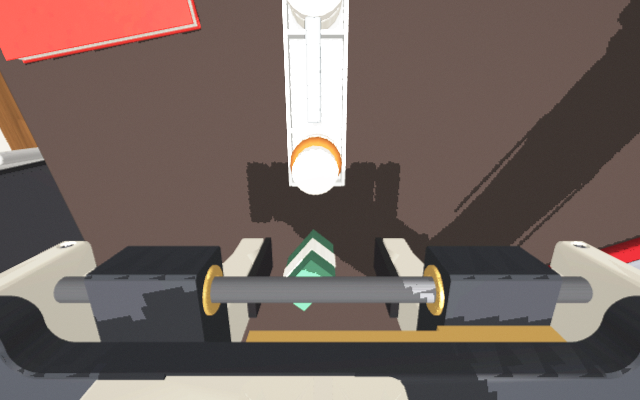

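The cup is home and level: top at z = 0.109, normal vertical, seen at (316,168), with the handle bar at (314,70). Moving over the handle and down.

```bash
python3 -m crank '[[[-0.002,-0.015,0],[0,0,0],0.4],[[-0.004,-0.03,0],[0,0,0],0.4],[[-0.005,-0.03,0],[0,0,0],0.4],[[-0.003,-0.025,0],[0,0,0],0.4],[[-0.0015,-0.0095,0],[0,0,0],0.4],[[0,0,-0.02],[0,0,0],0.4],[[0,0,-0.02],[0,0,0],0.4],[[0,0,-0.02],[0,0,0],0.4],[[0,0,0],[0,0,0],0.4],[[0,0,0],[0,0,0],0.4],[[0,0,0],[0,0,0],0.4]]'
python3 -m crank '[[[0,0,-0.015],[0,0,0],0.3],[[0,0,-0.015],[0,0,0],0.1],[[0,0,-0.015],[0,0,0],0],[[0,0,-0.008],[0,0,0],-0.2],[[0,0,0],[0,0,0],-0.4],[[0,0,0],[0,0,0],-0.4],[[0,0,0],[0,0,0],-0.4]]'
python3 - <<'E'
from plant import imaging
from h import *
m=imaging.camera_model("wrist"); p,d=imaging.snapshot("wrist"); W=world(d,m)
s=W[(d>0)&(W[...,2]>.105)&(W[...,2]<.122)&(np.hypot(W[...,0]-.599,W[...,1]-.179)<.05)]; print(len(s),s.mean(0) if len(s) else "")
q=[cv2.resize(p[150:350,170:470],(400,267))]
p,_=imaging.snapshot("side"); q.append(cv2.resize(p[130:220,240:375],(400,267),interpolation=2)); cv2.imwrite("pics/bar.png",np.hstack(q))
E
```

```text
clock: 12.4
tool_pos: [0.6005, 0.1778, 0.1443]
orientation: [-179.9, 0.0, -102.0]
force: [-0.1, 0.7, -0.3]
opening: 0.0611
gripper_force: 0.0
clock: 13.1
tool_pos: [0.6004, 0.1779, 0.0912]
orientation: [-179.9, 0.1, -102.0]
force: [0.1, 0.3, -0.0]
opening: 0.0265
gripper_force: 0.0
3283 [0.59703979 0.16956569 0.11556095]
```

View pics/bar.png

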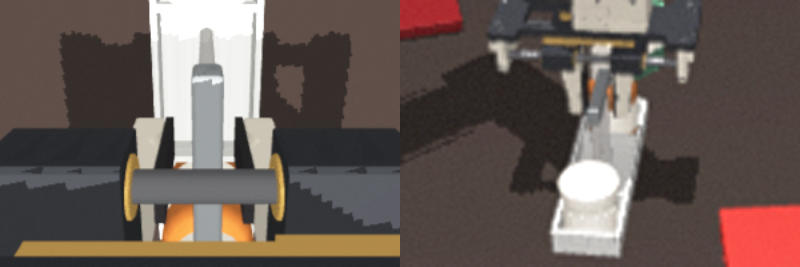

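The bar, at (207,150) in the left pane, is centred between the fingers. Closing.

```bash
python3 -m crank '[[[0,0,-0.002],[0,0,0],-0.55],[[0,0,0],[0,0,0],-0.65],[[0,0,0],[0,0,0],-0.7],[[0,0,0],[0,0,0],-0.8],[[0,0,0],[0,0,0],-1],[[0,0,0],[0,0,0],-1],[[0,0,0],[0,0,0],-1],[[0,0,0],[0,0,0],-1]]'
python3 -m crank '[[[0,0,0.002],[0,0,0],-1],[[0,0,0.002],[0,0,0],-1],[[0,0,0.003],[0,0,0],-1],[[0,0,0.003],[0,0,0],-1],[[0,0,0],[0,0,0],-1],[[0,0,0],[0,0,0],-1]]'
```

```text
clock: 14.0
tool_pos: [0.5995, 0.1775, 0.0881]
orientation: [180.0, -0.0, -102.0]
force: [-3.5, 0.5, 1.9]
opening: 0.0119
gripper_force: 30.0
clock: 14.6
tool_pos: [0.5998, 0.1776, 0.0981]
orientation: [-180.0, 0.0, -102.0]
force: [0.2, -0.0, -6.0]
opening: 0.0116
gripper_force: 30.0
```

```bash
python3 -m crank '[[[0,0,0.003],[0,0,0],-1],[[0,0,0.004],[0,0,0],-1],[[0,0,0.004],[0,0,0],-1],[[0,0,0.002],[0,0,0],-1],[[0,0,0],[0,0,0],-1],[[0,0,0],[0,0,0],-1]]'
cat > chk.py <<'E'
from plant import ctrl, imaging
from h import *
o=ctrl.get_obs(); print(o["tool_pos"],o["force"].round(1),o["moment"].round(2))
L=o["tool_pos"][2]-.0884
for n in("scene","side"):
    m=imaging.camera_model(n); p,d=imaging.snapshot(n); W=world(d,m); p=p.astype(int)
    wh=(p.min(2)>120)&(p.max(2)-p.min(2)<45)&(d>0)
    for k,c,z in(("cup",(.6155,.2577),.109+L),("jar",(.583,.100),.066+L)):
        s=W[wh&(abs(W[...,2]-z)<.012)&(np.hypot(W[...,0]-c[0],W[...,1]-c[1])<.035)]
        if len(s)>20: print(n,k,len(s),"z90 minus expected",(np.percentile(s[:,2],85)-z).round(4),circ(s))
    cv2.imwrite(f"pics/{n}_{L:.3f}.png",cv2.resize(p[100:210,260:420].astype(np.uint8),(640,440),interpolation=2))
E
python3 chk.py
```

```text
clock: 15.2
tool_pos: [0.5997, 0.1776, 0.1111]
orientation: [180.0, 0.0, -102.0]
force: [-0.0, -0.4, -6.0]
opening: 0.0117
gripper_force: 30.0
[0.59971032 0.17756106 0.11111091] [-0.  -0.4 -6. ] [0.06 0.12 0.02]
scene jar 348 z90 minus expected 0.0019 (array([0.5851, 0.1007]), 0.0291)
side jar 256 z90 minus expected 0.0012 (array([0.5828, 0.0974]), 0.0295)
```

It hangs level: the jar rose by the amount the tool did. Lifting to about 100 mm.

```bash
python3 -m crank '[[[0,0,0.003],[0,0,0],-1],[[0,0,0.006],[0,0,0],-1],[[0,0,0.009],[0,0,0],-1],[[0,0,0.01],[0,0,0],-1],[[0,0,0.01],[0,0,0],-1],[[0,0,0.01],[0,0,0],-1],[[0,0,0.01],[0,0,0],-1],[[0,0,0.009],[0,0,0],-1],[[0,0,0.006],[0,0,0],-1],[[0,0,0.003],[0,0,0],-1],[[0,0,0.001],[0,0,0],-1],[[0,0,0],[0,0,0],-1]]'
python3 -m crank '[[[0,0,0],[0,0,0],-1],[[0,0,0],[0,0,0],-1],[[0,0,0],[0,0,0],-1],[[0,0,0],[0,0,0],-1],[[0,0,0],[0,0,0],-1]]'
python3 chk.py; ls pics
```

```text
clock: 16.5
tool_pos: [0.5996, 0.1775, 0.1878]
orientation: [180.0, -0.0, -102.0]
force: [-0.4, -0.8, -7.2]
opening: 0.0118
gripper_force: 30.0
clock: 17.0
tool_pos: [0.5998, 0.1775, 0.188]
orientation: [180.0, -0.0, -102.0]
force: [0.1, 0.0, -6.9]
opening: 0.012
gripper_force: 30.0
[0.59975628 0.17754578 0.18798032] [ 0.1  0.  -6.9] [-0.02  0.07 -0.01]
scene jar 390 z90 minus expected 0.0015 (array([0.5847, 0.1003]), 0.0292)
side jar 274 z90 minus expected 0.0013 (array([0.5805, 0.0979]), 0.0306)
bar.png
crop.png
pre.png
scene0.png
scene_0.023.png
scene_0.100.png
side0.png
side_0.023.png
side_0.100.png
w1.png
w2.png
w3.png
w3c.png
w4.png
```

View pics/side_0.100.png

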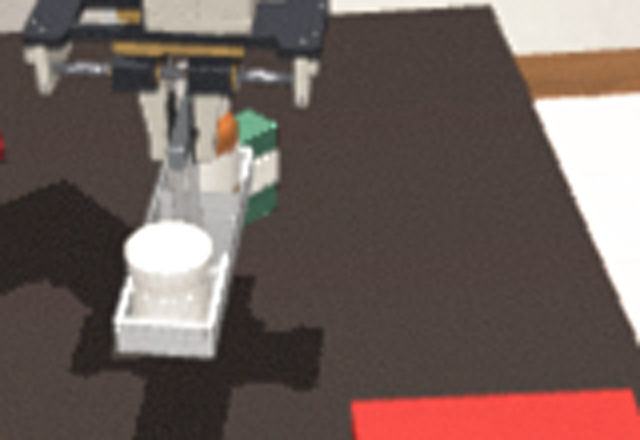

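The carrier hangs level and clear, with the jar at (168,270) and the bottle at (225,135) in their pockets. The carton and register are where they were. The gripper hides the cup in this view, but the measured weight, about 6.9 N, matches the full load. Handing in.

```bash
python3 -c "
from plant import close_job
print(close_job())"
```

```text
the job is handed in; nothing more can be done
None
```

I pushed the cup fully home on the cap and let go, then lifted the carrier about 10 cm and handed the job in at 17 s, with the carrier held level and still; the gripper hid the cup in the last picture and no verdict came back.

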